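# Take the temperature of a hot crucible on a sample carousel

### The job

The crucible on the carousel is hot from the furnace: do not touch it. Gently turn the carousel by pushing on its arms with a fingertip until the crucible stands centred under the thermocouple, then press the thermocouple's black cap down to its stop so that the tip dips into the crucible without hitting it. Finish while holding the cap down; leave all vessels standing upright in their seats and everything around the stand where it is.

Things in the scene. Friction and masses are not known exactly. Their poses are not given: they have to be found in the camera images.
- stand: Fixed grey stand with the thermocouple. Origin on the worktop, on the carousel's axis; +x points from there to the thermocouple and the column (direction varies). Low foot: 46 mm radius round the axis, and a beam 36 mm wide, 12 mm high along +x to a cross bar 170 mm long at x = 197 mm. Elsewhere the worktop under the arms is free.
- column_top (a point): Top of the stand's steel rod (12 mm thick), 197 mm from the axis, 184 mm high. In front of it a grey readout box 84 mm wide, x = 159 to 185 mm, up to z = 100 mm. A bracket at z = 137 to 151 mm runs from the rod to the guide barrel (22 mm wide, z = 130 to 158 mm, at x = 115 mm) in which the thermocouple slides.
- carousel: Aluminium carousel with five arms. Turns either way without end about the stand's vertical axis and stays where it is left (drag 0.12 N m, about 2 N at 65 mm out; no detents). Origin on the axis, 28 mm above the worktop, level with the arms' underside. Arms at 0, 72, 144, 216, 288 degrees counter-clockwise from its x axis. Hub: 28 mm radius, top 59 mm above the worktop.
- spoke_mid (a point): Point on the axis line of the arm at 0 degrees, 65 mm from the carousel's axis, at mid height of the bar. All five arms are alike: a straight bar 14 mm wide, 28 to 42 mm above the worktop, bare from 28 to 92 mm out, with free air below; it can be pushed on either side here, fingertips reaching down to about 22 mm above the worktop.
- spoke_seat (a point): Centre of the floor of the seat on the arm at 0 degrees, 115 mm from the carousel's axis. Every arm ends in such a round dark steel seat, 46 mm diameter, floor 44 mm and raised rim 55 mm above the worktop. Three neighbouring seats are loaded (one crucible, two dishes, order varies), two are empty.
- crucible: The hot crucible: cream-coloured porcelain cup, deeper than the dishes, 45 mm wide at the rim, 28 mm at the foot, 36 mm high, open, the hollow about 38 mm wide at the top and 20 mm at the bottom, floor 4 mm; 35 g. Origin at the centre of its underside. It stands loose in a seat of the carousel with 1 to 3 mm of play; jerks can tip it. Its seat is one of three at random.
- dish_a: Shallow white porcelain dish, 50 mm wide, 18 mm high on a 32 mm foot, loose in another seat. Origin at the centre of its underside.
- dish_b: The other shallow dish, same as dish_a.
- probe (a joint): Travel of the spring thermocouple in m: 0 raised (at rest), grows downward, 0.045 at its stop. The spring pushes it back up with about 2.5 N at the top and 6 N at the stop; let go, it rises.
- probe_tip (a point): Lower end of the thermocouple's 6 mm steel stem, 115 mm from the carousel's axis along the stand's x axis. Raised 100 mm above the worktop (20 mm over the crucible's rim); 55 mm at the stop, which is 7 mm over the crucible's floor.
- press_cap (a point): Centre of the top of the thermocouple's round black press cap, 38 mm diameter, straight above the tip. Raised 250 mm above the worktop, 205 mm at the stop; nothing stands above it.
- tongs: Bystander: crucible tongs, 125 mm long, 9 mm high, lying left of the carousel. Leave alone.
- jar: Bystander: small open glass jar, 60 mm wide, 85 mm high. Leave alone.
- dropper: Bystander: dropper bottle, 49 mm wide, 107 mm high. Leave alone.
- cork: Bystander: cork, 29 mm wide, 26 mm high. Leave alone.
There are look-alikes about, which are no part of the job. There is more than one size of the crucible; the job needs the smallest.

How it is judged:
By the outcome, as a careful person would: the job done as asked, in the order asked, and still so for the second after the job is handed in, while the arm keeps its last pose, push and grip.
It also fails if it takes over 72 s, if anything falls off the work surface, if the arm or the gripper's body presses on something with over 40 N, if the wrist force passes 120 N, or if a joint passes its speed limit or range.

### The arm

A 7-joint arm with a two-finger parallel gripper is mounted at the origin on a cart in front of the work surface, level with it; the furniture and walls round the work are solid. World frame = base frame: x ahead of the robot, y to its left, z up, the work surface at z = 0. Lengths are in mm, angles in rad, forces in N, time in s.
With the tool pointing down it reaches from about 400 to 875 mm from the base axis. Payload 4.4 kg.
Tool frame: the origin (TCP) lies midway between the tips of the shut fingers; the grasp point (between the pads) lies 19 mm behind it; z points along the fingers, y is the line along which they close (so a half turn about z gives the same grasp; the last joint's range is limited). The gripper opens to 85 mm and grips with 20 to 120 N. Pads are 22 mm wide; open, the fingers measure 114 mm over their backs; the gripper's body (76 mm by 85 mm) begins 54 mm behind the grasp point. The pads swing forward as they close: fully open they stand 13 mm farther back than shut.
Start: joints at [1.278, 0.628, 0.038, 1.517, -0.027, 0.996, -0.02], TCP at [146.187, -633.362, 231.313] pointing down, gripper open.
Joint ranges: [-3.06, 3.06], [-0.37, 2.12], [-1.25, 1.32], [0.18, 2.47], [-1.1, 4.24], [0.23, 1.98], [-2.94, 2.94]. Speed limits (rad/s): [2.57, 2.57, 3.14, 3.14, 3.14, 3.14, 3.14].

### API

Orientations are given as [roll, pitch, yaw] about the fixed x, y, z axes, in that order (R = Rz(yaw) Ry(pitch) Rx(roll)).
In Python, from cell import read_state, get_image, finish_job gives the robot as it stands.
- The arm moves only by the tool send_rows, never from a script. Its argument "series" is a list of rows, each an object of numbers: "ax", "ay", "az": the turn, a rotation vector about the tool's x, y, z in rad; "dx", "dy", "dz": the shift along the tool's x, y, z in cm; "hand": the closure, from 0 (fully open) to 1 (shut). In form: [{"ax": .., "ay": .., "az": .., "dx": .., "dy": .., "dz": .., "hand": ..}, ...]. A call has 1 to 10 rows; each row is the pose to reach, as a shift and turn from the pose commanded when the call began, along the tool's axes at that moment; what a row does not reach only later rows make up. A row lasts 1/10 s, in which the tool goes at most 50 mm and 8.59 degrees, less where a joint would pass 70% of its speed; a pose out of reach is approached as far as the arm can. A call with a gripper value outside its range is refused whole. The fingers move at their own pace and stop on an object; the grip force is fixed at half the most. Time passes only in rows, so rows that repeat a pose let the fingers close. It gives the time, the measured TCP pose, the force, the opening and the grip force at its end, in the units of the state.
- read_state(): the state, without advancing time (a new reading comes with each control period).
- get_image(name): name is "scene" or "top"; returns a dict with "pixels" (420x560x3 uint8, red, green, blue), "mtx" (3x3 intrinsics, pixels), "k1" (the pictures are not rectified: a ray, as slopes to the right and down, at radius r is drawn at 1 + k1 r^2 times it, then the intrinsics apply), "R" (3x3) and "t" (3): a world point X has camera coordinates R X + t. Camera axes: x right, y down, z forward; pixel columns grow to the right and rows downward; lengths in mm; the calibration is good to about 2 mm. A picture is of the moment at which its call begins. There is no depth.
- finish_job(): hands the job in; it is judged then, once.
The state is a dict: "clock": time; "qpos": joint angles; "qd": joint speeds; "tau": joint torques, N m; "eef_pos": TCP position; "tool_rot": TCP orientation; "force": force on the tool from outside, world axes, zero at the start; "torque": the same for the moment, N m; "width": finger opening in mm; "gripper_force": force on a finger pad.
Only numpy, scipy, OpenCV 4.12 (cv2) and the standard library are available. Lean on these libraries where they do the work, as an engineer would, in place of code of your own. Each camera call takes 0.05 s, during which the arm holds its last target. There are 200 camera calls.

## Working session

There is one attempt and no reset: what is moved stays moved. The work goes in short steps, Python scripts to look and compute and a tool call to move; the robot and the scene stay as the last step left them, time stands still between calls to the robot, and variables do not carry over. Pictures are saved under pics/ and viewed, at most 10 in all, crops included, and the job is handed in when it is done.

Besides the shell and the picture viewer there is one more tool, called after "Request:" as a command line: name --argument value ..., lists and objects as JSON in quotes. send_rows: Moves the arm, as the interface text tells. Its arguments: {"type":"object","properties":{"series":{"type":"array","items":{"type":"object","properties":{"ax":{"type":"number"},"ay":{"type":"number"},"az":{"type":"number"},"dx":{"type":"number"},"dy":{"type":"number"},"dz":{"type":"number"},"hand":{"type":"number"}}}}},"required":["series"]}

```bash
mkdir -p pics; cat > h.py <<'E'
import numpy as np, cv2
from cell import read_state,get_image,finish_job
def proj(im,X):
    c=np.asarray(im['R'])@np.asarray(X,float)+np.asarray(im['t']).ravel(); s=c[:2]/c[2]
    s=s*(1+im['k1']*(s@s)); m=np.asarray(im['mtx']); return m[0,0]*s[0]+m[0,2], m[1,1]*s[1]+m[1,2]
def ray(im,u,v):
    m=np.asarray(im['mtx'],float)
    p=cv2.undistortPoints(np.array([[[u,v]]],float),m,np.array([im['k1'],0,0,0.]))[0,0]
    R=np.asarray(im['R']); return -R.T@np.asarray(im['t']).ravel(), R.T@np.array([p[0],p[1],1])
def onz(im,u,v,z):
    o,d=ray(im,u,v); return o+d*(z-o[2])/d[2]
def save(im,n): cv2.imwrite(f'pics/{n}.png',cv2.cvtColor(im['pixels'],cv2.COLOR_RGB2BGR))
E
python3 - <<'E'
from h import *
for n in('scene','top'):
    im=get_image(n);save(im,n+'0');print(n,ray(im,280,210),im['k1'],im['mtx'])
print(read_state())
E
```

```text
scene (array([-268.32676099,  441.23890555, 1202.86784403]), array([ 0.60392012, -0.3206441 , -0.72978038])) -0.16010090240737987 [[523.2283373    0.         276.41251164]
 [  0.         523.2283373  214.20344981]
 [  0.           0.           1.        ]]
top (array([ 453.06941863,   25.98329289, 1342.14208143]), array([ 0.07729543, -0.006884  , -0.99698765])) 0.048730441864067296 [[493.42418389   0.         281.14339976]
 [  0.         493.42418389 210.4865512 ]
 [  0.           0.           1.        ]]
{'clock': 0.1, 'qpos': array([ 1.27816519,  0.62926633,  0.03843025,  1.51824616, -0.0270064 ,
        0.99628951, -0.02000423]), 'qd': array([ 2.09846909e-04, -5.31056784e-04, -2.30718111e-04, -1.62598521e-03,
       -3.62890690e-04,  6.57005754e-05,  7.28832029e-04]), 'tau': array([ 3.09610870e-03, -5.64534009e+01,  1.23088550e+00, -1.93972385e+01,
        1.13558932e-02,  5.42654539e-03, -1.24745210e-05]), 'eef_pos': array([ 146.0967547 , -632.80807175,  230.47952437]), 'tool_rot': array([-3.13990063e+00,  3.27368259e-06,  2.26835648e-01]), 'force': array([-0.64413403,  0.10609425,  0.47984795]), 'torque': array([ 0.01227427, -0.04494637, -0.01667524]), 'gripper_force': 0.0, 'width': 85.31805041304729}
```

View pics/scene0.png

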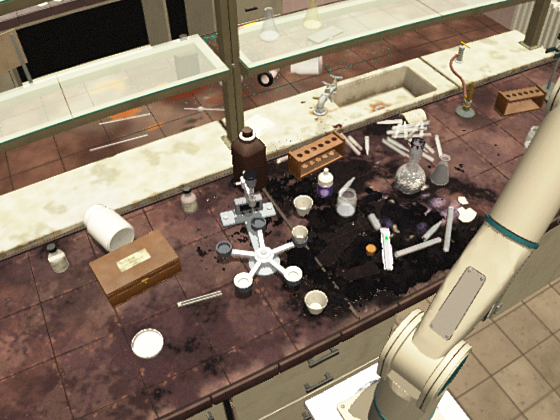

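View pics/top0.png

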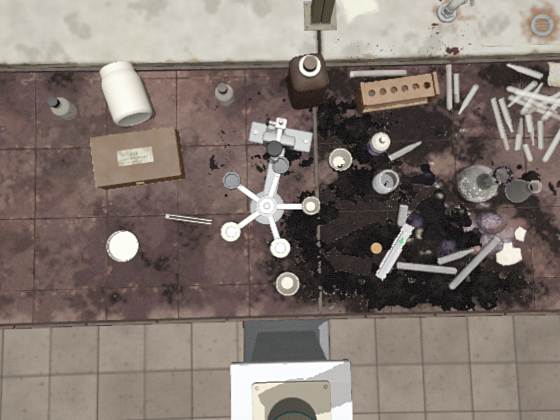

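```bash
python3 - <<'E'
import cv2,numpy as np
a=cv2.imread('pics/scene0.png')[165:325,200:350];b=cv2.imread('pics/top0.png')[110:300,205:360]
f=lambda x:cv2.resize(x,(400,int(400*x.shape[0]/x.shape[1])),interpolation=cv2.INTER_CUBIC)
a,b=f(a),f(b);h=max(len(a),len(b))
o=np.zeros((h,800,3),np.uint8);o[:len(a),:400]=a;o[:len(b),400:]=b;cv2.imwrite('pics/crop1.png',o)
E
```

```text
(no output)
```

View pics/crop1.png

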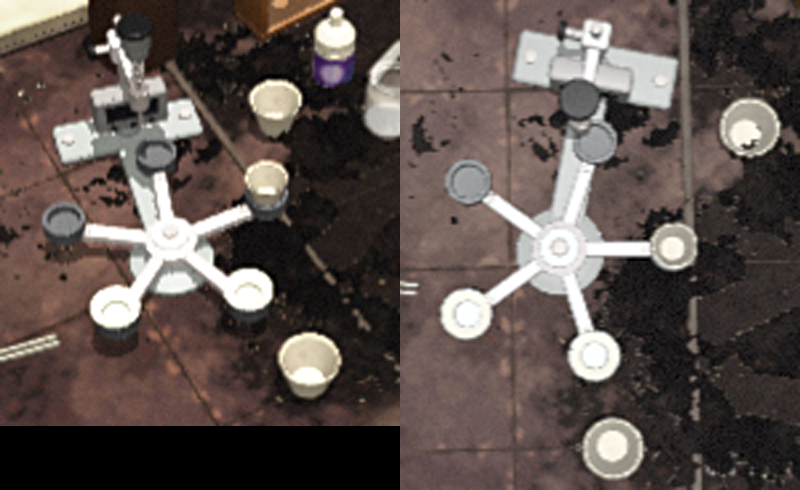

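```bash
cat >> h.py <<'E'
from scipy.optimize import least_squares
def blob(mask,u,v,r=14):
    m=np.zeros_like(mask,np.uint8); cv2.circle(m,(int(u),int(v)),r,1,-1); m=(m&mask.astype(np.uint8))
    n,l,s,c=cv2.connectedComponentsWithStats(m); i=1+np.argmax(s[1:,4]); 
    cs=max(cv2.findContours((l==i).astype(np.uint8),0,1)[0],key=cv2.contourArea)
    return cv2.minEnclosingCircle(cs),c[i],s[i]
E
python3 - <<'E'
from h import *
im=get_image('top');p=im['pixels'].astype(int);hsv=cv2.cvtColor(im['pixels'],cv2.COLOR_RGB2HSV)
for u,v in[(274,149),(281,166),(232,180),(311,205),(231,231),(280,247),(267,206),(281,123)]: print((u,v),p[v,u],hsv[v,u])
bright=hsv[...,2]>135
for u,v,z in[(311,205,80),(231,231,62),(280,247,62)]:
    (c,r),cc,s=blob(bright,u,v,12); print(c,r,cc,s,onz(im,*c,z))
g=cv2.cvtColor(im['pixels'],cv2.COLOR_RGB2GRAY)
for x in (g[160:172,268:296],g[140:160,262:292]): print(x)
E
```

```text
(274, 149) [102 100 102] [150   5 102]
(281, 166) [156 158 158] [ 90   3 158]
(232, 180) [157 158 160] [110   5 160]
(311, 205) [251 246 232] [ 22  19 251]
(231, 231) [253 255 255] [ 90   2 255]
(280, 247) [252 255 255] [ 90   3 255]
(267, 206) [251 246 243] [ 11   8 251]
(281, 123) [107 102 100] [  9  17 107]
(309.4473571777344, 205.0) 10.447477340698242 [310.27046263 205.04982206] [299 196  21  19 281] [562.00897376 -58.65262648  80.        ]
(231.22222900390625, 230.44444274902344) 11.314892768859863 [230.60790274 230.99696049] [220 222  23  20 329] [502.19860975 144.75125952  62.        ]
(279.88775634765625, 246.2755126953125) 10.986486434936523 [279.63414634 247.03658537] [270 236  20  22 328] [458.22426015  19.69786804  62.        ]
[[ 37  97 140 125  97 111 133 133 115  99 126 169 168 165 166 152 121 123
  166 143  63  18  23  35  45  46  89 112]
 [ 40  98 149 145 111  97  97  91  91  99 137 162 163 164 164 165 150 114
  127 155 125  40  25  72 110  94 101 112]
 [ 69 120 152 143 113  85  74 102 111 134 156 160 159 161 162 165 164 145
  131 168 149  49  21  53  90 110 106 107]
[... 2855 characters left out ...]
106 105 110 101  68  81
  151 206 222 182  63  12  29  21  23  19  26  26]
 [ 95  42  20  28  21  28  27  21  38  50  56  75  83  73  56  43  82 175
  223 224 218 178  56   6  30  28  31  33  24  29]
 [ 73  19  30  30  27  21  25  33  64  83  62  51  43  47  68  88 120 163
  185 180 176 157  60  13  28  25  31  24  24  33]
 [100  36  37  25  37  30  29  53 111 149 147 132 124 138 159 168 133 136
  171 170 166 160 132  76  43  26  27  26  24  36]
 [ 99  50  39  28  33  30  46  76 105 130 162 165 167 185 180 156 107  78
   88  84 106 149 171 164 121  42  15  21  22  30]
 [118 103  67  49  42  61  76 104 124 111 131 151 193 221 204 154 106 142
  162 146 122  92 121 159 148  69  15  23  24  13]]
```

```bash
python3 - <<'E'
from h import *
im=get_image('top');sc=get_image('scene')
obs=[(310.7,205,80),(279.5,247.6,62),(229.5,231.4,62),(232,180,55),(280.3,165,55)]
P=np.array([onz(im,*o)[:2] for o in obs]);k=-np.arange(5)*np.radians(72)
f=lambda q:(np.c_[q[0]+115*np.cos(q[2]+k),q[1]+115*np.sin(q[2]+k)]-P).ravel()
r=least_squares(f,[545,55,-1.5]);print(P,r.x,np.degrees(r.x[2]));print(f(r.x).reshape(-1,2).round(1))
c=r.x[:2];print('hub from px',onz(im,267,205.7,59))
cap=onz(im,274,148.3,250);print('cap',cap,np.linalg.norm(cap[:2]-c),np.degrees(np.arctan2(*(cap[:2]-c)[::-1])))
# scene check
print('predict scene hub',proj(sc,[*c,59]),'cap',proj(sc,cap))
for i,kk in enumerate(k): print(proj(sc,[*(c+115*np.array([np.cos(r.x[2]+kk),np.sin(r.x[2]+kk)])),obs[i][2]]))
u=(cap[:2]-c)/np.linalg.norm(cap[:2]-c);print('coltop pred',proj(im,[*(c+197*u),184]),proj(sc,[*(c+197*u),184]))
g=im['pixels'];hs=cv2.cvtColor(sc['pixels'],cv2.COLOR_RGB2HSV)
print(cv2.cvtColor(sc['pixels'],cv2.COLOR_RGB2GRAY)[168:188,238:264])
E
```

```text
[[561.93287817 -61.86936194]
 [454.83461133  20.78249471]
 [499.83322682 149.24277755]
 [634.80724949 141.16342374]
 [671.68514803  13.44513571]] [564.61862277  52.55289395  -1.60510195] -91.96556738700647
[[-1.3 -0.5]
 [-0.7  0. ]
 [ 0.4 -1.4]
 [ 0.6  2.1]
 [ 1.  -0.2]]
hub from px [564.60392353  50.7664652   59.        ]
cap [676.61863876  28.54036777 250.        ] 114.54520939877958 -12.100881947342325
predict scene hub (np.float64(263.5633204189266), np.float64(250.28617050924737)) cap (np.float64(250.18737757549482), np.float64(173.43140915179933))
(np.float64(300.0348207490327), np.float64(231.33217773749328))
(np.float64(292.8335115814512), np.float64(273.2520192120357))
(np.float64(242.8562153402626), np.float64(279.4540575389369))
(np.float64(223.79655890021073), np.float64(246.057542883062))
(np.float64(258.6722847792595), np.float64(221.0440893599671))
coltop pred (np.float64(280.6579409387368), np.float64(120.28840763515969)) (np.float64(244.331532639253), np.float64(171.59111123014307))
[[ 30  22  26  28  25  25  33  33  35  35  37  34  32  33  29  32  34  28
   31  32  
[... 1395 characters left out ...]
86  87  75
   55  28  26  25  26  34  28  30]
 [212 217 255 162 250 249 229  98  69  80  83  92  90  86  86  81  82  78
   52  29  28  28  28  26  27  28]
 [255 255 229 121 155 163 175 210 109  78  81  87  89  89  89  85  88  71
   33  23  31  29  31  30  25  28]
 [187 153 119 102 142 145 195 255 182  81  78  89  87  87  90  83  93  65
   30  29  30  31  29  32  29  31]
 [ 42  28  31  98 150 149 165 255 213  83  67  88  90  93  95  84  83  55
   28  28  31  28  23  28  27  29]
 [ 16  13  18  71 147 153 152 253 247 144  73  81  94  85  84  86  70  40
   29  27  30  30  27  30  30  26]
 [ 22  19  18  49 139 157 133 199 255 253 147  78  98  86  82  95  46  23
   31  28  27  31  26  26  30  44]]
```

```bash
cat >> h.py <<'E'
from scipy.spatial.transform import Rotation as Ro
C=np.array([564.6,51.8])
def rows(T,p=None,rpy=None):
    s=read_state(); p=s['eef_pos'] if p is None else np.array(p); R=Ro.from_euler('xyz',s['tool_rot'] if rpy is None else rpy)
    for x,y,z,yaw in T:
        d=R.inv().apply(np.array([x,y,z])-p)/10; w=(R.inv()*Ro.from_euler('xyz',[np.pi,0,np.radians(yaw)])).as_rotvec()
        print(d.round(2),w.round(3))
def at(th,r,t,z): # th arm angle deg, r along, t tangential
    a=np.radians(th);c,s=np.cos(a),np.sin(a); return [C[0]+r*c-t*s,C[1]+r*s+t*c,z,th]
E
python3 - <<'E'
from h import *
print(at(52,65,-33,120))
rows([(300,-480,250,20),(440,-200,250,35),(500,30,250,52),at(52,65,-33,200),at(52,65,-33,26)])
E
```

```text
[np.float64(630.6223507651897), np.float64(82.7038702986902), 120, 52]
[ 18.44 -11.46  -1.9 ] [-0.001 -0.    -0.122]
[ 38.37 -35.6   -1.88] [-0.001 -0.    -0.384]
[ 49.39 -56.66  -1.87] [-0.001 -0.    -0.681]
[ 63.3  -58.85   3.14] [-0.001 -0.    -0.681]
[ 63.3  -58.84  20.54] [-0.001 -0.    -0.681]
```

Request:
send_rows --series '[{"ax":0,"ay":0,"az":-0.03,"dx":4,"dy":-2,"dz":-1,"hand":1},{"ax":0,"ay":0,"az":-0.06,"dx":8,"dy":-5,"dz":-1.9,"hand":1},{"ax":0,"ay":0,"az":-0.09,"dx":12,"dy":-7.5,"dz":-1.9,"hand":1},{"ax":0,"ay":0,"az":-0.12,"dx":16,"dy":-10,"dz":-1.9,"hand":1},{"ax":0,"ay":0,"az":-0.15,"dx":19,"dy":-13,"dz":-1.9,"hand":1},{"ax":0,"ay":0,"az":-0.2,"dx":22,"dy":-16,"dz":-1.9,"hand":1},{"ax":0,"ay":0,"az":-0.25,"dx":25,"dy":-19.5,"dz":-1.9,"hand":1},{"ax":0,"ay":0,"az":-0.3,"dx":28,"dy":-23,"dz":-1.9,"hand":1},{"ax":0,"ay":0,"az":-0.34,"dx":31,"dy":-26.5,"dz":-1.9,"hand":1},{"ax":0,"ay":0,"az":-0.38,"dx":34,"dy":-30,"dz":-1.9,"hand":1}]'

```text
clock: 1.25
eef_pos: [410.6, -262.9, 250.5]
tool_rot: [3.141, -0.0, 0.608]
force: [1.2, -1.1, 0.4]
width: -0.3
gripper_force: 0.0
```

```bash
python3 - <<'E'
from h import *
rows([(500,30,250,52),at(52,65,-33,200),at(52,65,-33,26)])
E
```

```text
[ 24.07 -18.93   0.05] [ 0.001 -0.    -0.299]
[ 37.8  -15.8    5.05] [ 0.001 -0.    -0.299]
[ 37.8  -15.81  22.45] [ 0.001 -0.    -0.299]
```

Request:
send_rows --series '[{"ax":0,"ay":0,"az":-0.06,"dx":3.5,"dy":-2.8,"dz":0,"hand":1},{"ax":0,"ay":0,"az":-0.12,"dx":7,"dy":-5.5,"dz":0,"hand":1},{"ax":0,"ay":0,"az":-0.18,"dx":10.5,"dy":-8.3,"dz":0,"hand":1},{"ax":0,"ay":0,"az":-0.24,"dx":14,"dy":-11,"dz":0,"hand":1},{"ax":0,"ay":0,"az":-0.3,"dx":17.5,"dy":-13.8,"dz":0,"hand":1},{"ax":0,"ay":0,"az":-0.3,"dx":21,"dy":-16.5,"dz":0,"hand":1},{"ax":0,"ay":0,"az":-0.3,"dx":25,"dy":-18,"dz":1,"hand":1},{"ax":0,"ay":0,"az":-0.3,"dx":29.5,"dy":-17.5,"dz":3,"hand":1},{"ax":0,"ay":0,"az":-0.3,"dx":34,"dy":-16.6,"dz":5,"hand":1},{"ax":0,"ay":0,"az":-0.3,"dx":37.8,"dy":-15.8,"dz":5,"hand":1}]'

```text
clock: 2.25
eef_pos: [630.4, 82.0, 197.3]
tool_rot: [-3.138, 0.003, 0.908]
force: [-0.2, -0.0, -0.2]
width: 0.2
gripper_force: 0.0
```

Request:
send_rows --series '[{"dx":0,"dy":0,"dz":3,"hand":1},{"dx":0,"dy":0,"dz":6,"hand":1},{"dx":0,"dy":0,"dz":9,"hand":1},{"dx":0,"dy":0,"dz":9,"hand":1}]'

```text
invalid input at $.series[0]: expected keys ax, ay, az, dx, dy, dz, hand
```

```bash
python3 - <<'E'
from h import *
rows([at(52,65,-33,26)])
a=get_image('top');b=get_image('scene')
f=lambda x,r:cv2.resize(r,(400,int(400*r.shape[0]/r.shape[1])),interpolation=cv2.INTER_CUBIC)
a=f(0,a['pixels'][110:300,205:360]);b=f(0,b['pixels'][140:325,190:350]);h=max(len(a),len(b))
o=np.zeros((h,800,3),np.uint8);o[:len(b),:400]=b;o[:len(a),400:]=a;cv2.imwrite('pics/c2.png',o[...,::-1])
E
```

```text
[ 0.13  0.03 17.13] [-0.003  0.003  0.001]
```

View pics/c2.png

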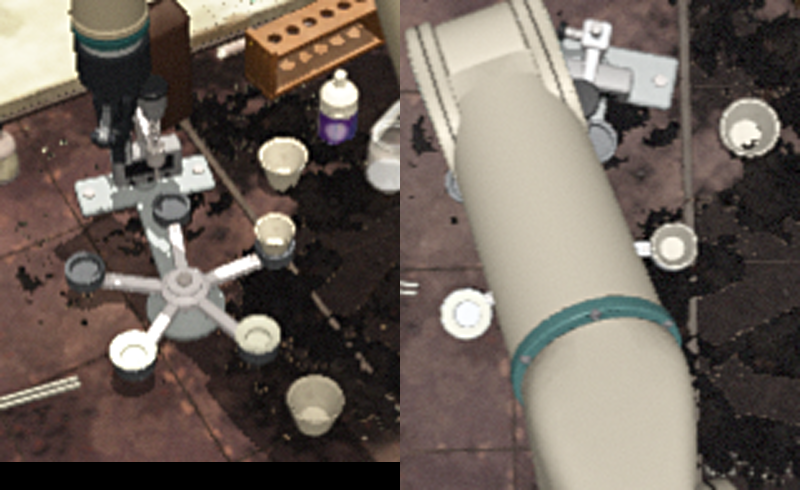

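```bash
python3 - <<'E'
from h import *
T=at(124,65,-30,150);T[3]=34;U=T.copy();U[2]=26
rows([T,U])
E
```

```text
[-1.97 -8.75  4.89] [-0.    -0.004  0.316]
[-2.02 -8.76 17.29] [-0.    -0.004  0.316]
```

Request:
send_rows --series '[{"ax":0,"ay":0,"az":0.06,"dx":-0.5,"dy":-2.2,"dz":1,"hand":1},{"ax":0,"ay":0,"az":0.13,"dx":-1,"dy":-4.4,"dz":2,"hand":1},{"ax":0,"ay":0,"az":0.19,"dx":-1.5,"dy":-6.6,"dz":3,"hand":1},{"ax":0,"ay":0,"az":0.25,"dx":-2,"dy":-8.7,"dz":4,"hand":1},{"ax":0,"ay":0,"az":0.316,"dx":-2,"dy":-8.7,"dz":5,"hand":1},{"ax":0,"ay":0,"az":0.316,"dx":-2,"dy":-8.7,"dz":8,"hand":1},{"ax":0,"ay":0,"az":0.316,"dx":-2,"dy":-8.7,"dz":10,"hand":1},{"ax":0,"ay":0,"az":0.316,"dx":-2,"dy":-8.7,"dz":11,"hand":1},{"ax":0,"ay":0,"az":0.316,"dx":-2,"dy":-8.7,"dz":11,"hand":1},{"ax":0,"ay":0,"az":0.316,"dx":-2,"dy":-8.7,"dz":11,"hand":1}]'

```text
clock: 3.35
eef_pos: [550.0, 118.5, 91.0]
tool_rot: [3.141, -0.001, 0.59]
force: [-0.5, 1.8, 0.8]
width: 0.2
gripper_force: 0.0
```

```bash
python3 - <<'E'
from h import *
T=at(124,65,-30,26);T[3]=34
rows([T])
a=get_image('top');b=get_image('scene')
f=lambda x,r:cv2.resize(r,(400,int(400*r.shape[0]/r.shape[1])),interpolation=cv2.INTER_CUBIC)
a=f(0,a['pixels'][110:300,205:360]);b=f(0,b['pixels'][140:325,190:350]);h=max(len(a),len(b))
o=np.zeros((h,800,3),np.uint8);o[:len(b),:400]=b;o[:len(a),400:]=a;cv2.imwrite('pics/c3.png',o[...,::-1])
E
```

```text
[ 0.47 -0.15  6.5 ] [ 0.    -0.001 -0.003]
```

View pics/c3.png

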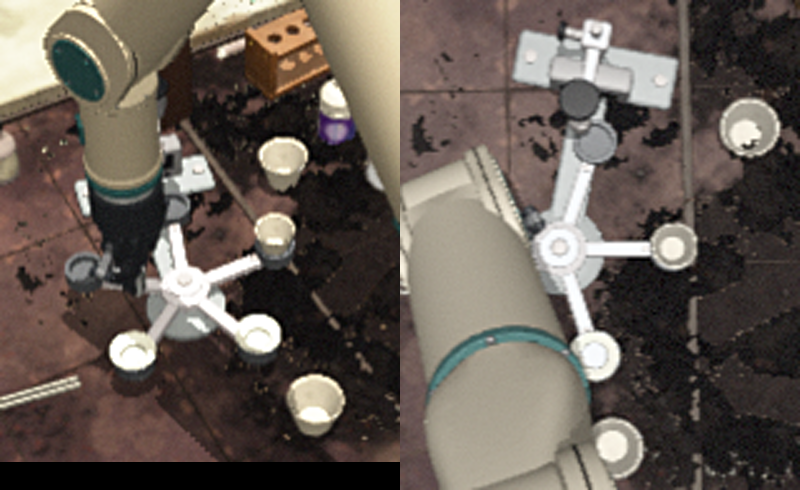

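Request:
send_rows --series '[{"ax":0,"ay":0,"az":0,"dx":0.3,"dy":-0.1,"dz":1.5,"hand":1},{"ax":0,"ay":0,"az":0,"dx":0.4,"dy":-0.1,"dz":3,"hand":1},{"ax":0,"ay":0,"az":0,"dx":0.4,"dy":-0.1,"dz":4.5,"hand":1},{"ax":0,"ay":0,"az":0,"dx":0.4,"dy":-0.1,"dz":5.5,"hand":1},{"ax":0,"ay":0,"az":0,"dx":0.4,"dy":-0.1,"dz":6.3,"hand":1},{"ax":0,"ay":0,"az":0,"dx":0.4,"dy":-0.1,"dz":6.5,"hand":1},{"ax":0,"ay":0,"az":0,"dx":0.4,"dy":-0.1,"dz":6.5,"hand":1}]'

```text
clock: 4.15
eef_pos: [552.3, 121.6, 24.9]
tool_rot: [-3.141, 0.0, 0.591]
force: [-0.4, 0.3, 1.2]
width: 0.0
gripper_force: 0.0
```

```bash
python3 - <<'E'
from h import *
print(read_state()['eef_pos'])
T=[]
for th in (121,124,127,130,133,136,139,142,145,148):
    t=at(th,65,-19,26);t[3]=th-90;T.append(t)
rows(T)
E
```

```text
[552.25756203 121.64844859  24.94930246]
[-0.64  0.09 -0.1 ] [-0.    0.    0.05]
[-0.98 -0.02 -0.1 ] [-0.     0.    -0.003]
[-1.33 -0.11 -0.1 ] [-0.     0.    -0.055]
[-1.67 -0.18 -0.1 ] [-0.     0.    -0.107]
[-2.02 -0.23 -0.1 ] [-0.    0.   -0.16]
[-2.38 -0.27 -0.1 ] [-0.     0.    -0.212]
[-2.73 -0.28 -0.1 ] [-0.     0.    -0.264]
[-3.09 -0.28 -0.1 ] [-0.     0.    -0.317]
[-3.44 -0.26 -0.1 ] [-0.     0.    -0.369]
[-3.79 -0.22 -0.1 ] [-0.     0.    -0.421]
```

Request:
send_rows --series '[{"ax":0,"ay":0,"az":0.02,"dx":-0.4,"dy":0.05,"dz":-0.1,"hand":1},{"ax":0,"ay":0,"az":0.05,"dx":-0.64,"dy":0.09,"dz":-0.1,"hand":1},{"ax":0,"ay":0,"az":0.025,"dx":-0.8,"dy":0.03,"dz":-0.1,"hand":1},{"ax":0,"ay":0,"az":0,"dx":-0.98,"dy":-0.02,"dz":-0.1,"hand":1},{"ax":0,"ay":0,"az":-0.03,"dx":-1.15,"dy":-0.07,"dz":-0.1,"hand":1},{"ax":0,"ay":0,"az":-0.055,"dx":-1.33,"dy":-0.11,"dz":-0.1,"hand":1},{"ax":0,"ay":0,"az":-0.08,"dx":-1.5,"dy":-0.15,"dz":-0.1,"hand":1},{"ax":0,"ay":0,"az":-0.107,"dx":-1.67,"dy":-0.18,"dz":-0.1,"hand":1},{"ax":0,"ay":0,"az":-0.135,"dx":-1.85,"dy":-0.21,"dz":-0.1,"hand":1},{"ax":0,"ay":0,"az":-0.16,"dx":-2.02,"dy":-0.23,"dz":-0.1,"hand":1}]'

```text
clock: 5.15
eef_pos: [534.4, 112.4, 26.5]
tool_rot: [3.141, -0.001, 0.753]
force: [1.3, 2.1, 1.3]
width: -0.2
gripper_force: 1.0
```

```bash
cat >> h.py <<'E'
def cru(tag=None):
    im=get_image('top');hsv=cv2.cvtColor(im['pixels'],cv2.COLOR_RGB2HSV)
    s=read_state();e=s['eef_pos'][:2]-C
    # angle of arm from finger contact: tangential offset -18
    r=np.hypot(*e);th=np.degrees(np.arctan2(e[1],e[0]))+np.degrees(np.arcsin(18/r))
    print('finger-derived arm',th.round(1),'r',r.round(1),'yaw',np.degrees(s['tool_rot'][2]).round(1),'F',s['force'].round(1),'z',s['eef_pos'][2])
    return im
E
python3 - <<'E'
from h import *
im=cru()
b=get_image('scene')
# crucible position expected if arm moved
for d in(0,9):
    a=np.radians(-92+d);print(d,proj(im,[C[0]+115*np.cos(a),C[1]+115*np.sin(a),80]))
g=cv2.cvtColor(im['pixels'],cv2.COLOR_RGB2HSV)[...,2]>135
print(blob(g,309,198,16))
T=[]
for th in range(135,165,3):
    t=at(th,65,-19,26);t[3]=th-90;T.append(t)
rows(T)
E
```

```text
finger-derived arm 132.5 r 67.7 yaw 43.2 F [0.7 0.7 0.5] z 26.355636722449308
0 (np.float64(311.2056658557654), np.float64(205.51054839498613))
9 (np.float64(310.6977979684957), np.float64(198.53301771926564))
(((306.5, 199.5), 12.980854988098145), array([308.71290323, 199.24193548]), array([294, 190,  26,  19, 310], dtype=int32))
[-0.18 -0.06  0.03] [-0.     0.001 -0.034]
[-0.52 -0.14  0.03] [-0.     0.001 -0.086]
[-0.87 -0.2   0.03] [-0.     0.001 -0.139]
[-1.22 -0.24  0.03] [-0.     0.001 -0.191]
[-1.58 -0.26  0.03] [-0.     0.001 -0.243]
[-1.93 -0.27  0.03] [-0.001  0.001 -0.296]
[-2.29 -0.25  0.03] [-0.001  0.001 -0.348]
[-2.64 -0.22  0.03] [-0.001  0.001 -0.4  ]
[-2.99 -0.17  0.03] [-0.001  0.001 -0.453]
[-3.34 -0.1   0.03] [-0.001  0.001 -0.505]
```

Request:
send_rows --series '[{"ax":0,"ay":0,"az":-0.03,"dx":-0.18,"dy":-0.06,"dz":0,"hand":1},{"ax":0,"ay":0,"az":-0.06,"dx":-0.35,"dy":-0.1,"dz":0,"hand":1},{"ax":0,"ay":0,"az":-0.1,"dx":-0.6,"dy":-0.15,"dz":0,"hand":1},{"ax":0,"ay":0,"az":-0.14,"dx":-0.87,"dy":-0.2,"dz":0,"hand":1},{"ax":0,"ay":0,"az":-0.19,"dx":-1.22,"dy":-0.24,"dz":0,"hand":1},{"ax":0,"ay":0,"az":-0.24,"dx":-1.58,"dy":-0.26,"dz":0,"hand":1},{"ax":0,"ay":0,"az":-0.3,"dx":-1.93,"dy":-0.27,"dz":0,"hand":1},{"ax":0,"ay":0,"az":-0.35,"dx":-2.29,"dy":-0.25,"dz":0,"hand":1},{"ax":0,"ay":0,"az":-0.4,"dx":-2.64,"dy":-0.22,"dz":0,"hand":1},{"ax":0,"ay":0,"az":-0.43,"dx":-2.8,"dy":-0.2,"dz":0,"hand":1}]'

```text
clock: 6.25
eef_pos: [511.9, 94.1, 26.2]
tool_rot: [-3.141, 0.001, 1.183]
force: [0.6, 1.3, 1.0]
width: -0.2
gripper_force: 0.8
```

```bash
python3 - <<'E'
from h import *
im=cru()
T=[]
for th in range(160,190,3):
    t=at(th,65,-19,26);t[3]=th-90;T.append(t)
rows(T)
E
```

```text
finger-derived arm 157.0 r 67.6 yaw 67.8 F [0.4 0.8 0.3] z 26.201646676023387
[-0.24 -0.08  0.02] [-0.001  0.001 -0.038]
[-0.59 -0.16  0.02] [-0.001  0.001 -0.09 ]
[-0.94 -0.22  0.02] [-0.001  0.001 -0.143]
[-1.29 -0.26  0.02] [-0.001  0.001 -0.195]
[-1.65 -0.28  0.02] [-0.001  0.001 -0.248]
[-2.   -0.28  0.02] [-0.001  0.001 -0.3  ]
[-2.35 -0.27  0.02] [-0.001  0.001 -0.352]
[-2.71 -0.24  0.02] [-0.001  0.001 -0.405]
[-3.06 -0.18  0.02] [-0.001  0.001 -0.457]
[-3.41 -0.11  0.02] [-0.001  0.001 -0.509]
```

Request:
send_rows --series '[{"ax":0,"ay":0,"az":-0.03,"dx":-0.2,"dy":-0.07,"dz":0,"hand":1},{"ax":0,"ay":0,"az":-0.06,"dx":-0.4,"dy":-0.12,"dz":0,"hand":1},{"ax":0,"ay":0,"az":-0.1,"dx":-0.65,"dy":-0.17,"dz":0,"hand":1},{"ax":0,"ay":0,"az":-0.14,"dx":-0.94,"dy":-0.22,"dz":0,"hand":1},{"ax":0,"ay":0,"az":-0.19,"dx":-1.29,"dy":-0.26,"dz":0,"hand":1},{"ax":0,"ay":0,"az":-0.25,"dx":-1.65,"dy":-0.28,"dz":0,"hand":1},{"ax":0,"ay":0,"az":-0.3,"dx":-2.0,"dy":-0.28,"dz":0,"hand":1},{"ax":0,"ay":0,"az":-0.35,"dx":-2.35,"dy":-0.27,"dz":0,"hand":1},{"ax":0,"ay":0,"az":-0.4,"dx":-2.71,"dy":-0.24,"dz":0,"hand":1},{"ax":0,"ay":0,"az":-0.43,"dx":-2.9,"dy":-0.2,"dz":0,"hand":1}]'

```text
clock: 7.3
eef_pos: [499.2, 68.0, 26.3]
tool_rot: [-3.141, 0.0, 1.613]
force: [0.6, 1.7, -0.2]
width: -0.1
gripper_force: 1.0
```

```bash
python3 - <<'E'
from h import *
im=cru();save(im,'t5')
T=[]
for th in range(184,203,3):
    t=at(th,65,-19,26);t[3]=th-90;T.append(t)
rows(T)
b=get_image('scene')
f=lambda x,r:cv2.resize(r,(400,int(400*r.shape[0]/r.shape[1])),interpolation=cv2.INTER_CUBIC)
a=f(0,im['pixels'][110:300,205:360]);b=f(0,b['pixels'][140:325,190:350]);h=max(len(a),len(b))
o=np.zeros((h,800,3),np.uint8);o[:len(b),:400]=b;o[:len(a),400:]=a;cv2.imwrite('pics/c4.png',o[...,::-1])
E
```

```text
finger-derived arm 181.9 r 67.4 yaw 92.4 F [0.4 0.8 0.3] z 26.25377430347816
[-0.14 -0.07  0.03] [-0.001  0.001 -0.027]
[-0.48 -0.15  0.03] [-0.001  0.001 -0.08 ]
[-0.83 -0.21  0.03] [-0.001  0.001 -0.132]
[-1.18 -0.26  0.03] [-0.001  0.001 -0.184]
[-1.54 -0.28  0.03] [-0.001  0.001 -0.237]
[-1.89 -0.29  0.03] [-0.001  0.001 -0.289]
[-2.25 -0.28  0.03] [-0.001  0.001 -0.341]
```

View pics/c4.png

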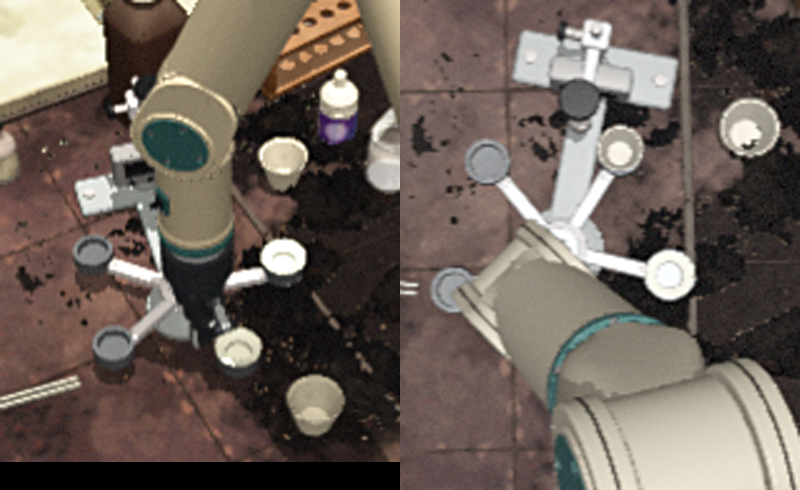

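Request:
send_rows --series '[{"ax":0,"ay":0,"az":-0.03,"dx":-0.15,"dy":-0.07,"dz":0,"hand":1},{"ax":0,"ay":0,"az":-0.055,"dx":-0.32,"dy":-0.11,"dz":0,"hand":1},{"ax":0,"ay":0,"az":-0.08,"dx":-0.48,"dy":-0.15,"dz":0,"hand":1},{"ax":0,"ay":0,"az":-0.105,"dx":-0.65,"dy":-0.18,"dz":0,"hand":1},{"ax":0,"ay":0,"az":-0.13,"dx":-0.83,"dy":-0.21,"dz":0,"hand":1},{"ax":0,"ay":0,"az":-0.16,"dx":-1.0,"dy":-0.24,"dz":0,"hand":1},{"ax":0,"ay":0,"az":-0.185,"dx":-1.18,"dy":-0.26,"dz":0,"hand":1},{"ax":0,"ay":0,"az":-0.21,"dx":-1.36,"dy":-0.27,"dz":0,"hand":1},{"ax":0,"ay":0,"az":-0.24,"dx":-1.54,"dy":-0.28,"dz":0,"hand":1},{"ax":0,"ay":0,"az":-0.25,"dx":-1.6,"dy":-0.28,"dz":0,"hand":1}]'

```text
clock: 8.4
eef_pos: [497.3, 51.9, 26.3]
tool_rot: [-3.141, 0.0, 1.862]
force: [-1.5, 2.2, 0.3]
width: 0.0
gripper_force: 0.9
```

```bash
python3 - <<'E'
from h import *
im=cru();save(im,'t6')
T=[]
for th in (198,199,200,201,202,203,204):
    t=at(th,65,-19,26);t[3]=th-90;T.append(t)
rows(T)
b=get_image('scene')
f=lambda x,r:cv2.resize(r,(400,int(400*r.shape[0]/r.shape[1])),interpolation=cv2.INTER_CUBIC)
a=f(0,im['pixels'][110:230,210:330]);b=f(0,b['pixels'][160:280,200:320]);h=max(len(a),len(b))
o=np.zeros((h,800,3),np.uint8);o[:len(b),:400]=b;o[:len(a),400:]=a;cv2.imwrite('pics/c5.png',o[...,::-1])
E
```

```text
finger-derived arm 195.4 r 67.3 yaw 106.7 F [-1.  -0.2  0. ] z 26.244136759744222
[-0.19 -0.1   0.02] [-0.001  0.    -0.023]
[-0.31 -0.13  0.02] [-0.001  0.    -0.041]
[-0.42 -0.15  0.02] [-0.001  0.    -0.058]
[-0.54 -0.18  0.02] [-0.001  0.    -0.076]
[-0.65 -0.2   0.02] [-0.001  0.    -0.093]
[-0.77 -0.22  0.02] [-0.001  0.    -0.111]
[-0.89 -0.24  0.02] [-0.001  0.    -0.128]
```

View pics/c5.png

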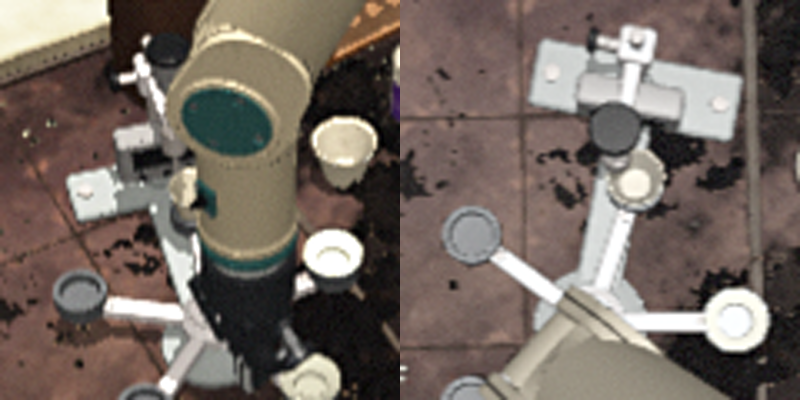

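```bash
python3 - <<'E'
from h import *
im=get_image('top')
q=lambda x,y,z:onz(im,210+(x-400)/3.3333-.35,110+y/3.3333-.35,z)[:2]
ang=lambda v:np.degrees(np.arctan2(v[1],v[0])).round(2)
for n,x,y,z in[('cru',636,180,80),('dishR',737,320,62),('emptyL',472,235,55),('cap',613,130,250),('col',637,40,184),('barmid',636,88,12)]:
    p=q(x,y,z);print(n,p.round(1),np.hypot(*(p-C)).round(1),ang(p-C))
print('bar normal',ang(q(551,72,12)-q(721,104,12))-90, ang(q(534,71,12)-q(739,105,12))-90)
for a in(-12,-13,-14): 
    u=np.array([np.cos(np.radians(a)),np.sin(np.radians(a))]);print(a,[((np.array(proj(im,[*(C+r*u),z]))-[210,110]+.35)*3.333+[400,0]).round(0) for r,z in((115,250),(115,80),(197,184))])
E
```

```text
cru [670.9  13.2] 113.1 -19.94
dishR [561.8 -63.2] 115.0 -91.4
emptyL [634.5 143.1] 115.0 52.59
cap [675.8  29.6] 113.4 -11.3
col [753.9  11.1] 193.7 -12.13
barmid [758.8  10.7] 198.5 -11.95
bar normal -12.079999999999998 -10.819999999999993
-12 [array([615., 128.]), array([617., 173.]), array([637.,  35.])]
-13 [array([618., 129.]), array([619., 173.]), array([642.,  36.])]
-14 [array([621., 129.]), array([622., 174.]), array([647.,  37.])]
```

Request:
send_rows --series '[{"ax":0,"ay":0,"az":-0.03,"dx":-0.15,"dy":-0.06,"dz":0,"hand":1},{"ax":0,"ay":0,"az":-0.05,"dx":-0.3,"dy":-0.1,"dz":0,"hand":1},{"ax":0,"ay":0,"az":-0.07,"dx":-0.42,"dy":-0.14,"dz":0,"hand":1},{"ax":0,"ay":0,"az":-0.09,"dx":-0.56,"dy":-0.17,"dz":0,"hand":1},{"ax":0,"ay":0,"az":-0.11,"dx":-0.68,"dy":-0.2,"dz":0,"hand":1},{"ax":0,"ay":0,"az":-0.12,"dx":-0.76,"dy":-0.21,"dz":0,"hand":1},{"ax":0,"ay":0,"az":-0.12,"dx":-0.8,"dy":-0.22,"dz":0,"hand":1},{"ax":0,"ay":0,"az":-0.12,"dx":-0.8,"dy":-0.22,"dz":0,"hand":1}]'

```text
clock: 9.35
eef_pos: [497.8, 44.1, 26.4]
tool_rot: [3.141, 0.0, 1.98]
force: [-0.6, 1.6, -0.6]
width: 0.1
gripper_force: 0.5
```

```bash
python3 - <<'E'
from h import *
im=cru()
b=get_image('scene')
f=lambda x,r:cv2.resize(r,(400,int(400*r.shape[0]/r.shape[1])),interpolation=cv2.INTER_CUBIC)
a=f(0,im['pixels'][110:230,210:330]);b=f(0,b['pixels'][160:280,200:320]);h=max(len(a),len(b))
o=np.zeros((h,800,3),np.uint8);o[:len(b),:400]=b;o[:len(a),400:]=a;cv2.imwrite('pics/c6.png',o[...,::-1])
E
```

```text
finger-derived arm -157.9 r 67.3 yaw 113.5 F [1.3 1.4 0.7] z 26.360199058216867
```

View pics/c6.png

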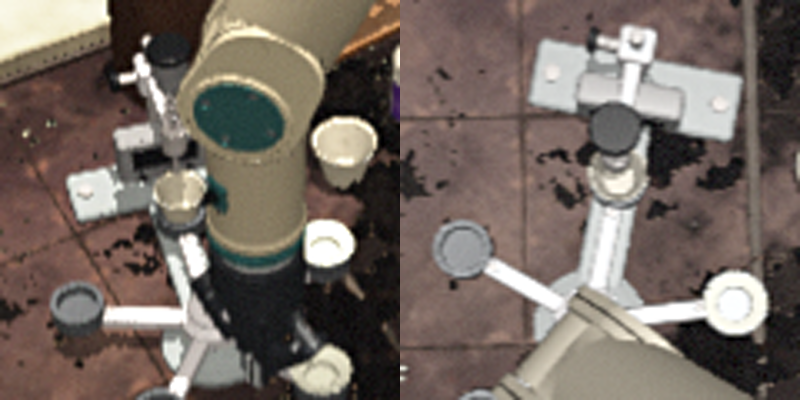

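```bash
python3 - <<'E'
from h import *
im=get_image('top')
q=lambda x,y,z:onz(im,210+(x-400)/3.3333-.35,110+y/3.3333-.35,z)[:2]
ang=lambda v:np.degrees(np.arctan2(v[1],v[0])).round(2)
for n,x,y,z,o in[('cru',618,177,80,0),('dishR',736,302,62,72),('emptyL',463,249,55,-72)]:
    p=q(x,y,z);print(n,p.round(1),np.hypot(*(p-C)).round(1),ang(p-C)+o)
# subpixel left/right edges of dark empty-left seat and of crucible via gradient
g=cv2.cvtColor(im['pixels'],cv2.COLOR_RGB2GRAY); print(g[160:172,262:288]); 
E
```

```text
cru [673.6  27.1] 111.8 -12.76
dishR [575.9 -62.8] 115.2 -12.36
emptyL [623.5 150.4] 114.9 -12.86
[[113 114 117 114 171 196 143 134 127 109 104 105 126 129 111 118 152 169
  159 157 161 143  51  24  34  28]
 [114 118 117 127 177 209 169 157 129 144 158 122 101 105 124 171 226 235
  164 156 152 123  43  26  27  27]
 [114 113 119 123 173 202 171 165 161 169 181 174 167 186 195 223 251 233
  159 150 156 136  69  30  35  31]
 [ 98  80 119 120 153 174 160 166 187 204 194 189 194 221 248 248 249 232
  174 153 161 171 137  50  37  40]
 [103  78 112 120 144 180 183 165 179 222 247 248 248 247 244 244 244 230
  166 147 169 175 111  42  51  46]
 [109  44  74  99 117 176 207 164 157 202 246 249 247 245 242 245 247 225
  144 147 187 207 102  36  42  41]
 [104  39  33  79  99 148 196 177 158 177 223 247 250 248 249 247 229 185
  147 164 180 138  91  99  84  57]
 [103  48  33  78  95  84 144 181 170 160 188 232 251 250 249 237 180 147
  173 192 173 115 101 106 107  96]
 [ 80 100  45  46  83  97 123 173 195 184 153 155 151 159 162 159 145 176
  206 145 118  94 103 103 107  97]
 [ 63  78  44  78 117 131 131 123 158 185 205 177 155 142 159 185 188 180
  168 143  88 101  96  86  96  90]
 [ 44  59  73  89 114 156 176 127  92 115 109 127 148 147 150 159 162 155
  106  74  91 102  92  70  38  40]
 [ 83 117 100  86 108 162 217 207 133  91 111 126 145 159 152 125  95  83
  100  86  94 100  86  58  33  19]]
```

Request:
send_rows --series '[{"ax":0,"ay":0,"az":0,"dx":-0.04,"dy":0,"dz":0,"hand":1},{"ax":0,"ay":0,"az":0,"dx":-0.08,"dy":0,"dz":0,"hand":1},{"ax":0,"ay":0,"az":0,"dx":-0.08,"dy":0,"dz":0,"hand":1}]'

```text
clock: 9.8
eef_pos: [497.8, 43.5, 26.3]
tool_rot: [-3.141, -0.0, 1.981]
force: [-0.3, 2.0, 1.0]
width: -0.2
gripper_force: 0.9
```

Request:
send_rows --series '[{"ax":0,"ay":0,"az":0,"dx":0.3,"dy":0,"dz":0,"hand":1},{"ax":0,"ay":0,"az":0,"dx":0.8,"dy":0,"dz":0,"hand":1},{"ax":0,"ay":0,"az":0,"dx":1.2,"dy":0,"dz":0,"hand":1},{"ax":0,"ay":0,"az":0,"dx":1.2,"dy":0,"dz":-3,"hand":1},{"ax":0,"ay":0,"az":0,"dx":1.2,"dy":0,"dz":-7,"hand":1},{"ax":0,"ay":0,"az":0,"dx":1.2,"dy":0,"dz":-11,"hand":1},{"ax":0,"ay":0,"az":0,"dx":1.2,"dy":0,"dz":-15,"hand":1},{"ax":0,"ay":0,"az":0,"dx":1.2,"dy":0,"dz":-19,"hand":1},{"ax":0,"ay":0,"az":0,"dx":1.2,"dy":0,"dz":-23,"hand":1},{"ax":0,"ay":0,"az":0,"dx":1.2,"dy":0,"dz":-27,"hand":1}]'

```text
clock: 10.8
eef_pos: [492.5, 54.6, 297.9]
tool_rot: [-3.141, 0.0, 1.981]
force: [1.2, -0.2, -0.4]
width: 0.0
gripper_force: 0.0
```

```bash
python3 - <<'E'
from h import *
print(read_state()['eef_pos'],read_state()['tool_rot'])
im=get_image('top');b0=get_image('scene')
f=lambda r:cv2.resize(r,(400,int(400*r.shape[0]/r.shape[1])),interpolation=cv2.INTER_CUBIC)
o=np.hstack([f(b0['pixels'][160:280,200:320]),f(im['pixels'][110:230,210:330])]);cv2.imwrite('pics/c7.png',o[...,::-1])
tip=C+115*np.array([np.cos(np.radians(-12)),np.sin(np.radians(-12))])
for z in(55,80,100,128,250): print(z,((np.array(proj(b0,[*tip,z]))-[200,160]+.35)*3.333).round(1),((np.array(proj(im,[*tip,z]))-[210,110]+.35)*3.333+[400,0]).round(1))
E
```

```text
[492.48584752  54.59924805 297.94556536] [-3.14116953e+00  2.97887769e-04  1.98128247e+00]
55 [179.8 207.3] [617.  178.1]
80 [178.5 188.2] [616.9 172.6]
100 [177.4 172.6] [616.7 168. ]
128 [175.9 150.3] [616.5 161.3]
250 [168.9  45.3] [615.4 128.1]
```

View pics/c7.png

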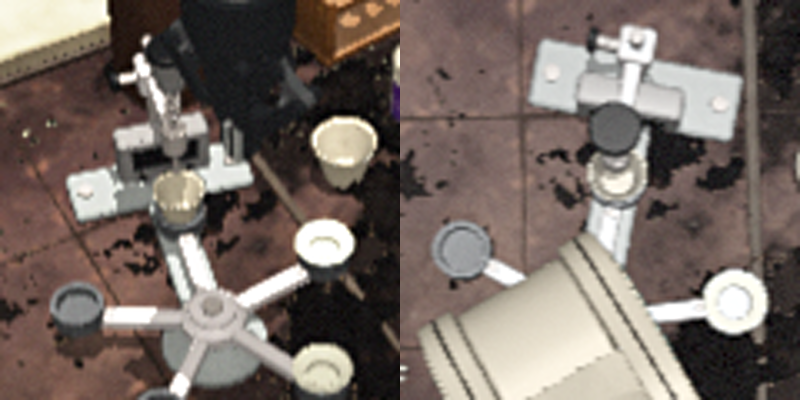

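```bash
python3 - <<'E'
from h import *
rows([(677,28,298,113.5),(677,28,252,113.5),(677,28,205,113.5)])
E
```

```text
[-9.78 15.49  0.5 ] [ 0.009  0.003 -0.   ]
[-9.76 15.45  5.09] [ 0.009  0.003 -0.   ]
[-9.75 15.41  9.79] [ 0.009  0.003 -0.   ]
```

Request:
send_rows --series '[{"ax":0,"ay":0,"az":0,"dx":-1.6,"dy":2.6,"dz":0,"hand":1},{"ax":0,"ay":0,"az":0,"dx":-3.9,"dy":6.2,"dz":0,"hand":1},{"ax":0,"ay":0,"az":0,"dx":-6,"dy":9.4,"dz":0,"hand":1},{"ax":0,"ay":0,"az":0,"dx":-8,"dy":12.6,"dz":0,"hand":1},{"ax":0,"ay":0,"az":0,"dx":-9.2,"dy":14.6,"dz":0,"hand":1},{"ax":0,"ay":0,"az":0,"dx":-9.75,"dy":15.45,"dz":0.5,"hand":1},{"ax":0,"ay":0,"az":0,"dx":-9.75,"dy":15.45,"dz":1.5,"hand":1},{"ax":0,"ay":0,"az":0,"dx":-9.75,"dy":15.45,"dz":2.5,"hand":1},{"ax":0,"ay":0,"az":0,"dx":-9.75,"dy":15.45,"dz":2.5,"hand":1},{"ax":0,"ay":0,"az":0,"dx":-9.75,"dy":15.45,"dz":2.5,"hand":1}]'

```text
clock: 11.9
eef_pos: [672.7, 26.8, 271.2]
tool_rot: [-3.141, 0.0, 1.981]
force: [-0.2, 0.3, -0.2]
width: 0.3
gripper_force: 0.0
```

```bash
python3 - <<'E'
from h import *
rows([(677,28,252,113.5),(677,28,205,113.5)]);print(read_state()['eef_pos'])
im=get_image('top');b0=get_image('scene')
f=lambda r:cv2.resize(r,(400,int(400*r.shape[0]/r.shape[1])),interpolation=cv2.INTER_CUBIC)
o=np.hstack([f(b0['pixels'][140:280,190:330]),f(im['pixels'][90:230,210:350])]);cv2.imwrite('pics/c8.png',o[...,::-1])
E
```

```text
[-0.06  0.44  1.92] [-0.001  0.     0.001]
[-0.06  0.45  6.62] [-0.001  0.     0.001]
[672.70798732  26.76706586 271.23599868]
```

View pics/c8.png

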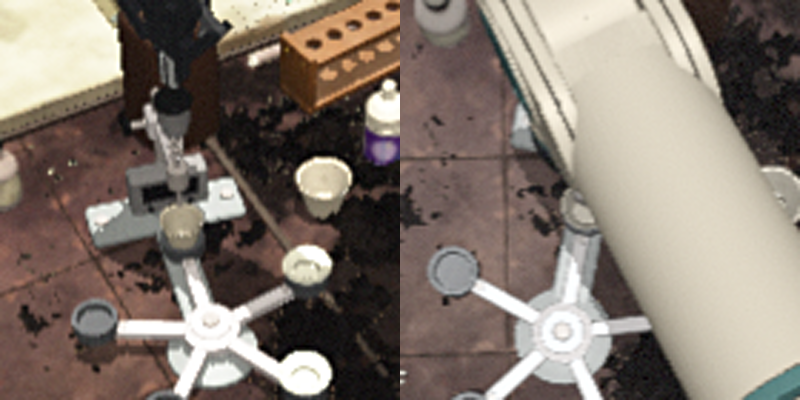

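Request:
send_rows --series '[{"ax":0,"ay":0,"az":0,"dx":0,"dy":0.4,"dz":0.8,"hand":1},{"ax":0,"ay":0,"az":0,"dx":0,"dy":0.4,"dz":1.6,"hand":1},{"ax":0,"ay":0,"az":0,"dx":0,"dy":0.4,"dz":2,"hand":1},{"ax":0,"ay":0,"az":0,"dx":0,"dy":0.4,"dz":2.4,"hand":1},{"ax":0,"ay":0,"az":0,"dx":0,"dy":0.4,"dz":2.8,"hand":1},{"ax":0,"ay":0,"az":0,"dx":0,"dy":0.4,"dz":3.2,"hand":1},{"ax":0,"ay":0,"az":0,"dx":0,"dy":0.4,"dz":3.6,"hand":1},{"ax":0,"ay":0,"az":0,"dx":0,"dy":0.4,"dz":4.0,"hand":1},{"ax":0,"ay":0,"az":0,"dx":0,"dy":0.4,"dz":4.4,"hand":1},{"ax":0,"ay":0,"az":0,"dx":0,"dy":0.4,"dz":4.4,"hand":1}]'

```text
clock: 13.0
eef_pos: [677.2, 28.2, 226.8]
tool_rot: [-3.141, -0.0, 1.981]
force: [-2.3, -0.6, 3.5]
width: 0.3
gripper_force: 1.9
```

Contact with the cap and the spring force are as expected (3.5 N at mid-travel). I'll press on to the stop.

Request:
send_rows --series '[{"ax":0,"ay":0,"az":0,"dx":0,"dy":0,"dz":0.4,"hand":1},{"ax":0,"ay":0,"az":0,"dx":0,"dy":0,"dz":0.8,"hand":1},{"ax":0,"ay":0,"az":0,"dx":0,"dy":0,"dz":1.2,"hand":1},{"ax":0,"ay":0,"az":0,"dx":0,"dy":0,"dz":1.6,"hand":1},{"ax":0,"ay":0,"az":0,"dx":0,"dy":0,"dz":1.9,"hand":1},{"ax":0,"ay":0,"az":0,"dx":0,"dy":0,"dz":2.1,"hand":1},{"ax":0,"ay":0,"az":0,"dx":0,"dy":0,"dz":2.2,"hand":1},{"ax":0,"ay":0,"az":0,"dx":0,"dy":0,"dz":2.2,"hand":1}]'

```text
clock: 13.8
eef_pos: [677.8, 28.3, 205.4]
tool_rot: [3.141, 0.0, 1.981]
force: [-2.0, -0.5, 5.3]
width: 0.2
gripper_force: 2.8
```

Request:
send_rows --series '[{"ax":0,"ay":0,"az":0,"dx":0,"dy":0,"dz":0.1,"hand":1},{"ax":0,"ay":0,"az":0,"dx":0,"dy":0,"dz":0.2,"hand":1},{"ax":0,"ay":0,"az":0,"dx":0,"dy":0,"dz":0.2,"hand":1},{"ax":0,"ay":0,"az":0,"dx":0,"dy":0,"dz":0.2,"hand":1},{"ax":0,"ay":0,"az":0,"dx":0,"dy":0,"dz":0.2,"hand":1}]'

```text
clock: 14.3
eef_pos: [677.8, 28.4, 205.1]
tool_rot: [3.14, 0.001, 1.981]
force: [-4.8, -1.4, 12.6]
width: -0.2
gripper_force: 6.4
```

```bash
python3 - <<'E'
from h import *
a=get_image('scene')['pixels'][205:280,225:330].astype(int);b=cv2.imread('pics/c8.png')[:, :400,::-1]
b=cv2.resize(b,(140,140),interpolation=cv2.INTER_AREA)[65:140,35:140].astype(int)
d=abs(a-b).max(2);ys,xs=np.where(d>60);print(len(xs),xs.mean() if len(xs) else 0,ys.mean() if len(ys) else 0,list(zip(xs,ys))[:40])
print(read_state()['force'],read_state()['eef_pos'])
E
```

```text
28 40.142857142857146 23.785714285714285 [(np.int64(26), np.int64(3)), (np.int64(7), np.int64(9)), (np.int64(6), np.int64(10)), (np.int64(4), np.int64(11)), (np.int64(5), np.int64(11)), (np.int64(3), np.int64(12)), (np.int64(4), np.int64(12)), (np.int64(2), np.int64(14)), (np.int64(1), np.int64(15)), (np.int64(28), np.int64(15)), (np.int64(1), np.int64(16)), (np.int64(28), np.int64(16)), (np.int64(70), np.int64(21)), (np.int64(71), np.int64(21)), (np.int64(79), np.int64(24)), (np.int64(75), np.int64(25)), (np.int64(80), np.int64(25)), (np.int64(76), np.int64(26)), (np.int64(78), np.int64(26)), (np.int64(80), np.int64(26)), (np.int64(35), np.int64(33)), (np.int64(50), np.int64(41)), (np.int64(51), np.int64(41)), (np.int64(52), np.int64(41)), (np.int64(52), np.int64(42)), (np.int64(53), np.int64(43)), (np.int64(54), np.int64(43)), (np.int64(53), np.int64(44))]
[-4.91688509 -1.91222629 13.46043866] [677.78881491  28.36671878 205.09129941]
```

The scene hasn't changed apart from shadows and edges, and the cap is held at its stop (z = 205.1 mm, about 13 N).

```bash
python3 -c "from cell import finish_job;print(finish_job())"
```

```text
the job is handed in; nothing more can be done
None
```

I turned the carousel until the crucible was centred under the thermocouple, to within about 1 mm by the camera measurements, and handed the job in at about 14 s with the cap held at its stop (fingertip at z = 205.1 mm, about 13 N); a numeric image comparison showed no sign that the crucible or the visible dishes had moved during the press.

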